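Release the wet plugs from the quick couplers and dry them in beads

TASK

Release every plug that sits in the three quick couplers on the bench manifold: pull the coupler's spring sleeve fully back until the plug pops out onto the tongue, then let go so that the sleeve snaps forward by itself. Put all the plugs into the white dish of drying beads, then stir them with the standing stirrer: foot right down among the beads on the floor of the dish, at least three full wide rounds about its middle, a third to half of the way out to the wall. Finally stand the stirrer upright in the shallow aluminium pan, with all plugs and beads left in the dish and all sleeves fully forward.

Things in the scene. Friction and masses are not known exactly. Their poses are not given: they have to be found in the camera images.
- manifold: fixed bar on two feet, top 100 mm high, with three couplers. Origin on the bench under the middle one; x runs along the couplers from mouth to bar, away from the robot; y left, z up. Coupler axes: z = 75, y = 110, 0, -110 mm; mouths at x = -15, bar's face at x = 50. Under each mouth a tongue 15 mm wide, top at z = 64.5, runs to x = -88 with an 8 mm end lip, to catch the plug
- sleeve_1 (a joint): spring sleeve of the left (+y) coupler, m: 0 = forward, 0.014 = fully back (manifold's +x). Its spring resists with 4 N at 0, 8 N at 0.014. From about 0.005 on the catch inside frees the plug and a pusher driven by the sleeve moves it out, 25 mm in all when fully back, onto the tongue (pull steadily, a jerk flings it); let go, the sleeve shoots forward by itself
- sleeve_grip_1 (a point): middle of the left (+y) coupler's sleeve, on its axis; moves with the sleeve. The sleeve is a ribbed steel cylinder of 35 mm diameter, 32 mm long along x; axes as the manifold's. There is 28 mm between the sleeve and the bar when forward
- plug_1: brass plug locked in the left (+y) coupler at the start (None from the start: absent). Origin on its axis in a square flange 20 x 20 x 6 mm; square handle 14 x 14 mm to x = -22 mm; round shank 11 mm with 16 mm end collar to x = +24 mm. 60 g. Locked, its origin is 25 mm in front (-x) of the forward sleeve's middle; popped out, it lies level on the tongue about 50 mm in front, 75 mm up
- sleeve_2 (a joint): spring sleeve of the middle coupler, m: 0 = forward, 0.014 = fully back (manifold's +x). Its spring resists with 4 N at 0, 8 N at 0.014. From about 0.005 on the catch inside frees the plug and a pusher driven by the sleeve moves it out, 25 mm in all when fully back, onto the tongue (pull steadily, a jerk flings it); let go, the sleeve shoots forward by itself
- sleeve_grip_2 (a point): middle of the middle coupler's sleeve, on its axis; moves with the sleeve. The sleeve is a ribbed steel cylinder of 35 mm diameter, 32 mm long along x; axes as the manifold's. There is 28 mm between the sleeve and the bar when forward
- plug_2: brass plug locked in the middle coupler at the start (None from the start: absent). Origin on its axis in a square flange 20 x 20 x 6 mm; square handle 14 x 14 mm to x = -22 mm; round shank 11 mm with 16 mm end collar to x = +24 mm. 60 g. Locked, its origin is 25 mm in front (-x) of the forward sleeve's middle; popped out, it lies level on the tongue about 50 mm in front, 75 mm up
- sleeve_3 (a joint): spring sleeve of the right (-y) coupler, m: 0 = forward, 0.014 = fully back (manifold's +x). Its spring resists with 4 N at 0, 8 N at 0.014. From about 0.005 on the catch inside frees the plug and a pusher driven by the sleeve moves it out, 25 mm in all when fully back, onto the tongue (pull steadily, a jerk flings it); let go, the sleeve shoots forward by itself
- sleeve_grip_3 (a point): middle of the right (-y) coupler's sleeve, on its axis; moves with the sleeve. The sleeve is a ribbed steel cylinder of 35 mm diameter, 32 mm long along x; axes as the manifold's. There is 28 mm between the sleeve and the bar when forward
- plug_3: brass plug locked in the right (-y) coupler at the start (None from the start: absent). Origin on its axis in a square flange 20 x 20 x 6 mm; square handle 14 x 14 mm to x = -22 mm; round shank 11 mm with 16 mm end collar to x = +24 mm. 60 g. Locked, its origin is 25 mm in front (-x) of the forward sleeve's middle; popped out, it lies level on the tongue about 50 mm in front, 75 mm up
- dish: fixed round white porcelain dish, 164 mm outside at the rim, inside about 144 mm wide at the floor and 154 mm at the rim, 55 mm high, floor 5 mm thick. Origin: centre of its underside; z up
- bead_1: clay drying bead, a ball of 18 mm diameter, 10 g, lying in the dish; origin at its centre
- bead_2: clay drying bead, a ball of 18 mm diameter, 10 g, lying in the dish; origin at its centre
- bead_3: clay drying bead, a ball of 18 mm diameter, 10 g, lying in the dish; origin at its centre
- bead_4: clay drying bead, a ball of 18 mm diameter, 10 g, lying in the dish; origin at its centre
- bead_5: clay drying bead, a ball of 18 mm diameter, 10 g, lying in the dish; origin at its centre
- bead_6: clay drying bead, a ball of 18 mm diameter, 10 g, lying in the dish; origin at its centre
- bead_7: clay drying bead, a ball of 18 mm diameter, 10 g, lying in the dish; origin at its centre
- bead_8: clay drying bead, a ball of 18 mm diameter, 10 g, lying in the dish; origin at its centre
- stirrer: steel stirrer, 138 mm tall, 120 g, standing upright on a flat round foot (21 mm diameter, 10 mm thick, narrowing to the shaft by 18 mm height); shaft 12 mm in diameter up to 78 mm, above it a black round grip 22 mm in diameter up to the top. Origin: centre of the foot's underside; z up along the shaft
- pan: loose shallow aluminium pan, 98 mm in diameter at the rim, 11 mm high, flat floor 80 mm wide and 2 mm thick, 60 g, empty. Origin: centre of its underside; z up
Mind the look-alikes: they are no part of the job. What is shaped like the dish but purple is not meant.

How it is judged:
By the outcome, as a careful person would: the job done as asked, in the order asked, and still so for the second after the job is handed in, with the robot touching nothing.
Of plug_1, plug_2, plug_3 only 2 to 3 are there at a start; the rules pass over those that are not, and their reading is None.
At some moment in a run one of pan may be knocked a few centimetres aside while the robot is not near it.
Once in a run the grip may slacken for a moment while it holds something.
It also fails if it takes over 210 s, if anything falls off the work surface, if the arm or the gripper's body presses on something with over 40 N, if the wrist force passes 120 N, or if a joint passes its speed limit or range.

ROBOT

A 6-joint arm with a two-finger parallel gripper is mounted at the origin on a cart in front of the work surface, level with it; the furniture and walls round the work are solid. World frame = base frame: x ahead of the robot, y to its left, z up, the work surface at z = 0. Lengths are in m, angles in rad, forces in N, time in s.
With the tool pointing down it reaches from about 0.3 to 0.85 m from the base axis. Payload 4.2 kg.
Tool frame: the origin (TCP) lies at the centre of the arm's flange, where the gripper is bolted on; the fingertips stand 191 mm ahead of it and the grasp point (between the pads) lies 172 mm ahead of it (env.tips_ahead is the distance from the TCP to the fingertips, in m); z points along the fingers, x is the direction in which the jaws open and shut, and the axes are right-handed (so a half turn about z gives the same grasp; the last joint's range is limited). The gripper opens to 91 mm and grips with 3 to 60 N. Pads are 32 mm wide; open, the fingers measure 118 mm over their backs; the gripper's body (76 mm by 178 mm) begins 60 mm behind the grasp point.
Start: joints at [-1.289, 0.32, 1.565, -0, 1.257, -0.02], TCP at [0.171, -0.549, 0.405] pointing down, gripper open.
Joint ranges: [-3.11, 3.11], [-0.84, 2.01], [0.21, 2.61], [-1.34, 4.49], [0.05, 2.63], [-2.56, 2.56]. Speed limits (rad/s): [2.57, 2.57, 3.14, 3.14, 3.14, 3.14].

INTERFACE

Orientations are given as a unit quaternion [w, x, y, z].
In Python, from bench import env gives the robot as it stands. The module is installed in compiled form; this text tells all that it offers.
- The arm moves only by the shell command python3 -m inch 'ROWS' [OPENING] [FORCE]. ROWS is JSON, a list that holds one entry, the list of rows, each a list of 6 numbers: the shift along the tool's x, y, z in mm, then the turn, a rotation vector about the tool's x, y, z in degrees. A call has 1 to 12 rows; each row shifts and turns the commanded pose from where the row before left it, along the tool's axes as they then stand; what a row does not reach is not made up. A row lasts 1/8 s, in which the tool goes at most 62.5 mm and 10.7 degrees, less where a joint would pass 70% of its speed; a pose out of reach is approached as far as the arm can. A call is refused whole if a number of a shift passes 62.5 or a number of a turn 10.7, either way. A call with a gripper value outside its range is refused whole. OPENING is the opening, from 0 (shut) to 1 (fully open), set as the call begins (- or left out, the last holds). The fingers move at their own pace and stop on an object; FORCE is the grip in N (left out, the last holds). Time passes only in rows, so rows that do not move let the fingers close. It gives the time, the measured TCP pose, the force and the opening at its end, in the units of the state.
- env.sense(): the state, without advancing time (a new reading comes with each control period).
- env.snapshot(name): name is "scene" or "top" or "wrist"; returns a dict with "image" (420x560x3 uint8, red, green, blue), "fx", "fy", "cx", "cy" (pixels), "view" (4x4, takes a point from world to camera coordinates). Camera axes: x right, y up, looking along -z (the intrinsics and any distortion apply to the point x, -y, -z); pixel columns grow to the right and rows downward; lengths in m; the calibration is good to about 2 mm. The wrist camera is an equidistant fisheye: a pixel r from the principal point sees the ray r / f radians off the axis. A picture is of the moment at which its call begins. There is no depth.
- env.finish_job(): hands the job in, once; it reports no verdict.
The state is a dict: "clock": time; "qpos": joint angles; "joint_vel": joint speeds; "joint_torque": joint torques, N m; "tcp_pos": TCP position; "tool_rot": TCP orientation; "contact_force": force on the tool from outside, world axes, zero at the start; "wrist_torque": the same for the moment, N m; "opening": finger opening in m.
Only numpy, scipy, OpenCV 4.12 (cv2) and the standard library are available. Lean on these libraries where they do the work, as an engineer would, in place of code of your own. Each camera call takes 0.05 s, during which the arm holds its last target. There are 200 camera calls.

## Working session

There is one attempt and no reset: what is moved stays moved. The work goes in short steps, Python scripts to look and compute and a shell command to move; the robot and the scene stay as the last step left them, time stands still between calls to the robot, and variables do not carry over. Pictures are saved under pics/ and viewed, about 12 in all and at most 16, crops included, and the job is handed in when it is done.

```bash
mkdir -p pics; cat > h.py <<'E'
import numpy as np, cv2, json
from bench import env
from scipy.spatial.transform import Rotation as R
def snap(n,f):
    s=env.snapshot(n); cv2.imwrite(f'pics/{f}.png',s['image'][:,:,::-1]); 
    np.savez(f'pics/{f}.npz',**{k:s[k] for k in s}); return s
def ray(s,u,v,fish=False):
    x=(u-s['cx'])/s['fx'];y=(v-s['cy'])/s['fy']
    if fish:
        r=np.hypot(x,y);d=np.array([x/r*np.sin(r),y/r*np.sin(r),np.cos(r)]) if r>0 else np.array([0,0,1.])
    else: d=np.array([x,y,1.])
    d=d*[1,-1,-1]
    V=s['view'];return -V[:3,:3].T@V[:3,3],V[:3,:3].T@d
def atz(s,u,v,z,fish=False):
    o,d=ray(s,u,v,fish);return o+d*(z-o[2])/d[2]
def proj(s,p,fish=False):
    c=s['view'][:3,:3]@p+s['view'][:3,3]; c=c*[1,-1,-1]
    if fish:
        r=np.hypot(c[0],c[1]);t=np.arctan2(r,c[2]);x,y=c[0]/r*t,c[1]/r*t
    else: x,y=c[0]/c[2],c[1]/c[2]
    return np.array([x*s['fx']+s['cx'],y*s['fy']+s['cy']])
def load(f): return dict(np.load(f'pics/{f}.npz'))
def delta(p,yaw=None):
    """tool-frame shift in mm to bring the TCP to p; and turn needed for tool x at world yaw (pointing down)"""
    st=env.sense();r=R.from_quat(np.array(st['tool_rot'])[[1,2,3,0]])
    print('t',round(st['clock'],2),'tcp',np.round(st['tcp_pos'],4),'F',np.round(st['contact_force'],1),'open',round(st['opening'],4))
    print('tool axes\n',np.round(r.as_matrix(),3))
    if p is not None: print('shift mm',np.round(r.inv().apply(np.array(p)-st['tcp_pos'])*1000,1))
    if yaw is not None:
        x=np.array([np.cos(yaw),np.sin(yaw),0]);T=R.from_matrix(np.c_[x,np.cross([0,0,-1],x),[0,0,-1]])
        print('turn deg',np.round((r.inv()*T).as_rotvec(degrees=True),2))
E
python3 - <<'E'
from h import *
a=snap('scene','s0');b=snap('top','t0');w=snap('wrist','w0')
cv2.imwrite('pics/t0b.png',cv2.resize(b['image'][:,:,::-1],(800,600)))
cv2.imwrite('pics/s0b.png',cv2.resize(a['image'][:,:,::-1],(800,600)))
delta(None)
for s in(a,b,w):print(s['fx'],s['cx'],s['cy'],np.round(-s['view'][:3,:3].T@s['view'][:3,3],3),np.round(s['view'][:3,:3],2).tolist(),[k for k in s])
E
```

```text
t 0.15 tcp [ 0.1709 -0.5489  0.4041] F [ 0.3  0.5 -0.2] open 0.0909
tool axes
 [[ 0.297 -0.955 -0.   ]
 [-0.955 -0.297  0.001]
 [-0.001 -0.    -1.   ]]
432.89249293759894 277.7007248833288 211.18948208432693 [0.038 0.256 1.021] [[-0.64, -0.77, 0.01], [0.64, -0.53, 0.56], [-0.42, 0.37, 0.83]] ['image', 'fx', 'fy', 'cx', 'cy', 'view']
407.56478352325723 280.7808534505793 210.12550979507267 [ 0.382 -0.175  1.174] [[0.01, -1.0, -0.0], [0.99, 0.01, 0.11], [-0.11, -0.0, 0.99]] ['image', 'fx', 'fy', 'cx', 'cy', 'view']
325.19226210127806 278.84157482312713 214.05158592342733 [ 0.235 -0.53   0.383] [[0.3, -0.96, -0.0], [0.93, 0.29, -0.24], [0.23, 0.07, 0.97]] ['image', 'fx', 'fy', 'cx', 'cy', 'view']
```

View pics/t0b.png

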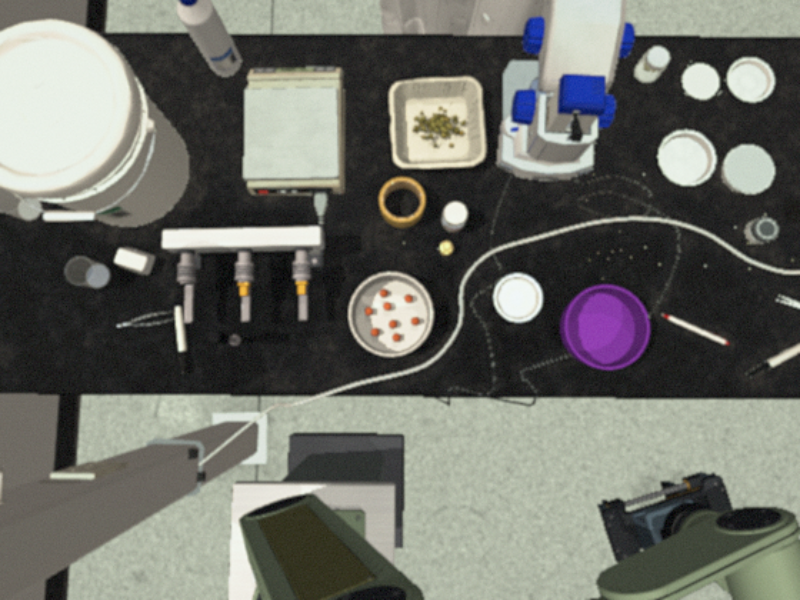

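View pics/s0b.png

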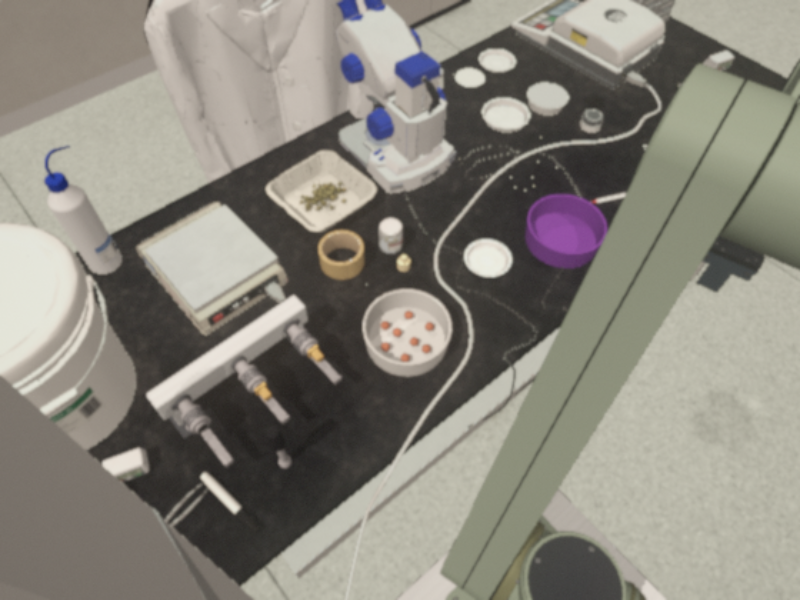

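The top picture shows the manifold at about (243,240) with brass plugs in the middle (243,287) and right (302,285) couplers, and the left one (187,290) empty. The white dish with beads is at (391,314), and the purple look-alike at (606,326). Pan candidates are (518,298) and the rounds at (687,157), (748,168), (700,80) and (750,80). The stirrer is probably the dark thing at (235,340). I'll enlarge to confirm.

```bash
python3 - <<'E'
from h import *
t=load('t0')['image'];s=load('s0')['image']
r=lambda i,k:cv2.resize(i[:,:,::-1],None,fx=k,fy=k,interpolation=cv2.INTER_CUBIC)
a=r(t[150:280,100:232],3)   # manifold
b=r(t[180:260,225:405],2.2)
c=r(t[30:135,460:560],2.2)
d=r(s[290:350,150:250],3)
im=np.zeros((600,800,3),np.uint8)
im[:390,:396]=a;im[:176,400:796]=b;im[180:411,400:620]=c;im[415:595,400:700]=d
e=r(s[150:270,240:440],1.0);im[395:515,100:300]=e
cv2.imwrite('pics/c0.png',im)
T=load('t0')
k=0.7
for n,u,v,z in[('dishrim',391,314,.055),('pan',518,298,.011),('pan687',687,157,.011),('bar L end',163,238,.1),('bar R end',322,235,.1),('bar',243,249,.1),('sl1',187,275,.09),('sl2',243.5,272,.09),('sl3',302,270,.09),('stir',235,340,.138)]:
    print(n,np.round(atz(T,u*k,v*k,z),3))
S=load('s0')
print('stir scene',np.round(atz(S,283*k,455*k,.138),3),np.round(atz(S,283*k,466*k,.0),3), np.round(atz(T,235*k,340*k,.0),3))
print('pan w',np.linalg.norm(atz(T,493*k,298*k,.011)-atz(T,544*k,298*k,.011)),np.linalg.norm(atz(T,657*k,157*k,.011)-atz(T,717*k,157*k,.011)))
print('purple',atz(T,606*k,326*k,.055))
E
```

```text
dishrim [ 0.48  -0.152  0.055]
pan [ 0.518 -0.406  0.011]
pan687 [ 0.814 -0.76   0.011]
bar L end [0.617 0.277 0.1  ]
bar R end [ 0.625 -0.022  0.1  ]
bar [0.597 0.126 0.1  ]
sl1 [0.549 0.232 0.09 ]
sl2 [0.555 0.126 0.09 ]
sl3 [0.559 0.016 0.09 ]
stir [0.425 0.123 0.138]
stir scene [0.387 0.17  0.138] [0.426 0.167 0.   ] [0.431 0.163 0.   ]
pan w 0.10248293187189236 0.12375466898444962
purple [ 0.46009171 -0.56604416  0.055     ]
```

View pics/c0.png

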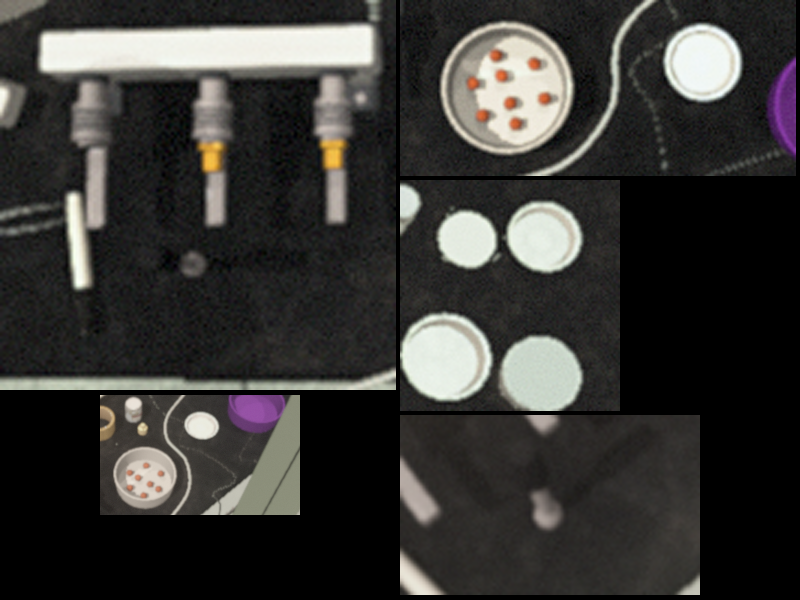

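The crop confirms brass plugs in couplers 2 and 3 only. The stirrer's foot is at (164,238) in the top picture, with its black grip lost against the bench. The pan is the round at (518,298): it measures 102 mm and has a shallow rim, while the (687,157) one is 124 mm. Next I'll go over the manifold for a close look.

```bash
python3 -m inch '[[[0,0,0,0,0,7.6],[0,0,0,0,0,7.6],[-56,-26,0,0,0,0],[-56,-26,0,0,0,0],[-56,-26,0,0,0,0],[-56,-26,0,0,0,0],[-56,-26,0,0,0,0],[-56,-26,0,0,0,0],[-56,-26,0,0,0,0],[-56,-26,0,0,0,0],[-50,-26,0,0,0,0],[0,0,0,0,0,0]]]' 
python3 - <<'E'
from h import *
delta([.44,.06,.40],np.radians(-88))
w=snap('wrist','w1');cv2.imwrite('pics/w1b.png',cv2.resize(w['image'][:,:,::-1],(800,600),interpolation=cv2.INTER_CUBIC))
E
```

```text
clock: 1.65
tcp_pos: [0.3875, -0.0398, 0.4046]
tool_rot: [-0.0, 0.722, -0.691, -0.0]
contact_force: [-0.7, -0.5, 0.6]
opening: 0.0911
t 1.65 tcp [ 0.3875 -0.0398  0.4046] F [-0.7 -0.5  0.6] open 0.0911
tool axes
 [[ 0.044 -0.999  0.   ]
 [-0.999 -0.044  0.001]
 [-0.001 -0.    -1.   ]]
shift mm [-97.4 -56.8   4.7]
turn deg [-0.01  0.03  0.51]
```

View pics/w1b.png

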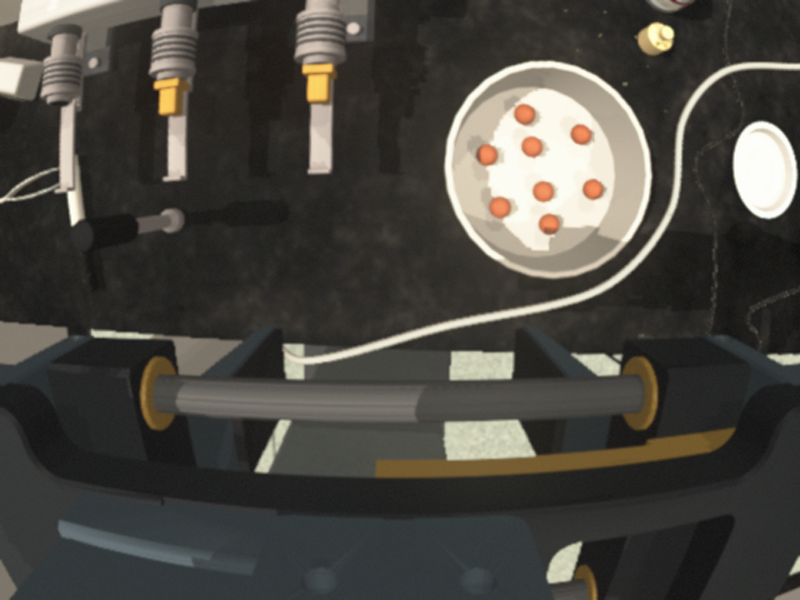

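The wrist view shows plug 3 at (319,80), plug 2 at (170,95), the empty coupler 1 at (63,75), the stirrer foot at (173,220) with its grip top near (82,235), and the dish centred at (549,168).

```bash
python3 - <<'E'
from h import *
s=load('w1');k=.7
P={}
for n,u,v,z in[('tongue1',67,185,.069),('tongue2',175,176,.069),('tongue3',320,170,.069),('flange2',172,83,.085),('flange3',319,68,.085),('front3',319,62,.075),('front2',172,76,.075),('sl3L',299,40,.075),('sl3R',342,40,.075),('sl2L',152,60,.075),('sl2R',196,60,.075),('sl1L',43,80,.075),('sl1R',82,80,.075),('foot',173,220,.006),('griptop',82,235,.138),('dish',549,168,.055),('dishL',446,168,.055),('dishR',651,168,.055),('dishT',549,62,.055),('dishB',549,275,.055),('pan',766,170,.011)]:
    P[n]=atz(s,u*k,v*k,z,True);print(n,np.round(P[n],4))
# stirrer height check
E
```

```text
tongue1 [0.4665 0.2307 0.069 ]
tongue2 [0.4673 0.1247 0.069 ]
tongue3 [0.4695 0.0158 0.069 ]
flange2 [0.5334 0.1223 0.085 ]
flange3 [0.537  0.0169 0.085 ]
front3 [0.5441 0.019  0.075 ]
front2 [0.5414 0.1282 0.075 ]
sl3L [0.5608 0.0339 0.075 ]
sl3R [0.5601 0.0044 0.075 ]
sl2L [0.5563 0.1469 0.075 ]
sl2R [0.5516 0.1095 0.075 ]
sl1L [0.5582 0.2603 0.075 ]
sl1R [0.5503 0.2142 0.075 ]
foot [0.431  0.1593 0.006 ]
griptop [0.4316 0.1596 0.138 ]
dish [ 0.4812 -0.1456  0.055 ]
dishL [ 0.4748 -0.0703  0.055 ]
dishR [ 0.492  -0.2317  0.055 ]
dishT [ 0.5616 -0.1432  0.055 ]
dishB [ 0.4024 -0.1521  0.055 ]
pan [ 0.5192 -0.4042  0.011 ]
```

```bash
python3 -m inch '[[[0,0,0,0,0,1.0],[-13,-43,16,0,0,0],[-13,-43,16,0,0,0],[-13,-44,16,0,0,0],[-12,-44,16,0,0,0],[0,0,0,0,0,0],[0,0,0,0,0,0]]]' 
python3 - <<'E'
from h import *
delta([.560,.016,.247],np.radians(-88.5))
w=snap('wrist','w2');cv2.imwrite('pics/w2b.png',cv2.resize(w['image'][:,:,::-1],(800,600),interpolation=cv2.INTER_CUBIC))
for p in([.559,.016,.0925],[.471,.0135,.069],[.5565,.1255,.0925],[.56,.016,.075]):print(proj(w,np.array(p),True)/.7)
E
```

```text
clock: 2.58
tcp_pos: [0.559, 0.0099, 0.3405]
tool_rot: [0.001, 0.713, -0.701, -0.0]
contact_force: [0.1, -0.9, 0.4]
opening: 0.0912
t 2.58 tcp [0.559  0.0099 0.3405] F [ 0.1 -0.9  0.4] open 0.0912
tool axes
 [[ 0.016 -1.    -0.002]
 [-1.    -0.016 -0.   ]
 [ 0.     0.002 -1.   ]]
shift mm [-6.2 -1.3 93.5]
turn deg [ 0.1  -0.02 -0.56]
[384.02797637 326.73683103]
[388.51738742 450.65683807]
[185.51546854 326.69428713]
[385.00017468 315.85007977]
```

View pics/w2b.png

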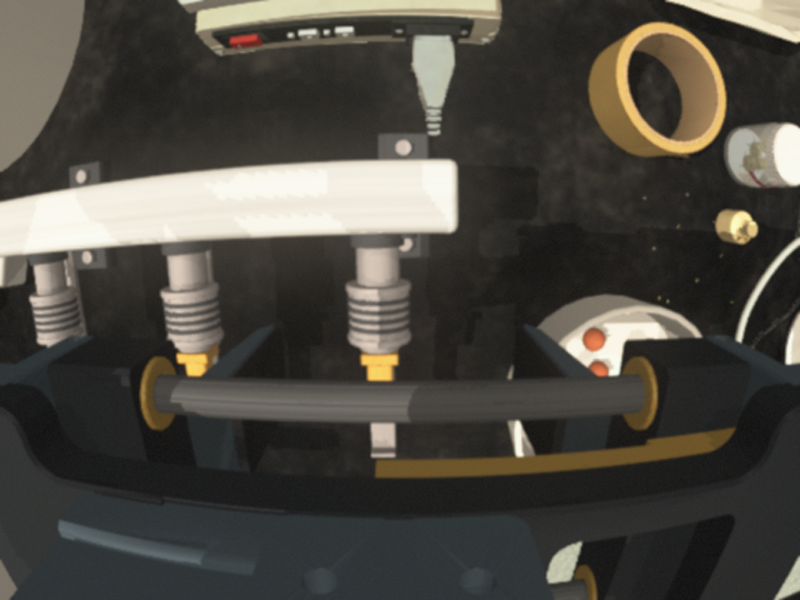

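```bash
python3 - <<'E'
from h import *
s=load('w2')
for n,u,v,z in[('sl3 back edge',379,280,.0925),('sl3 front',379,345,.0925),('neck3',378,265,.085),('bar front3',378,237,.1),('bar front2',187,245,.1),('flange3 front',379,359,.085),('tongue3 end',384,455,.072),('sl2 back',190,287,.0925),('sl2 front',193,347,.0925),('fl2',196,352,.085)]:
    print(n,np.round(atz(s,u*.7,v*.7,z,True),4))
E
```

```text
sl3 back edge [0.5832 0.0187 0.0925]
sl3 front [0.5491 0.0185 0.0925]
neck3 [0.5895 0.0196 0.085 ]
bar front3 [0.6054 0.019  0.1   ]
bar front2 [0.6022 0.1169 0.1   ]
flange3 front [0.5386 0.0188 0.085 ]
tongue3 end [0.4696 0.0162 0.072 ]
sl2 back [0.5788 0.1204 0.0925]
sl2 front [0.5449 0.1222 0.0925]
fl2 [0.5392 0.1243 0.085 ]
```

```bash
python3 -m inch '[[[-8.5,-4,0,0,0,-0.5],[0,0,20,0,0,0],[0,0,20,0,0,0],[0,0,20,0,0,0],[0,0,20,0,0,0],[0,0,13.5,0,0,0],[0,0,0,0,0,0]]]'; python3 -m inch '[[[0,0,0,0,0,0],[0,0,0,0,0,0],[0,0,0,0,0,0],[0,0,0,0,0,0],[0,0,0,0,0,0],[0,0,0,0,0,0]]]' 0 35;  python3 -c "
from h import *;delta([.563,.0185,.247],np.radians(-88.5))"
```

```text
clock: 3.5
tcp_pos: [0.563, 0.0202, 0.2469]
tool_rot: [0.0, 0.717, -0.697, -0.0]
contact_force: [1.3, -0.0, -0.5]
opening: 0.0909
clock: 4.25
tcp_pos: [0.5634, 0.0203, 0.2472]
tool_rot: [-0.0, 0.717, -0.697, -0.0]
contact_force: [-0.0, 14.8, -0.4]
opening: 0.0339
t 4.25 tcp [0.5634 0.0203 0.2472] F [-0.  14.8 -0.4] open 0.0339
tool axes
 [[ 0.027 -1.    -0.   ]
 [-1.    -0.027  0.001]
 [-0.001  0.    -1.   ]]
shift mm [1.8 0.4 0.2]
turn deg [0.   0.06 0.05]
```

```bash
python3 -m inch '[[[-1,0,0,0,0,0],[-1,0,0,0,0,0],[0,0,0,0,0,0]]]'; python3 -m inch '[[[0,-1,0,0,0,0],[0,-1,0,0,0,0],[0,-1,0,0,0,0],[0,-1,0,0,0,0],[0,-1,0,0,0,0],[0,-1,0,0,0,0],[0,-1,0,0,0,0],[0,-1,0,0,0,0],[0,0,0,0,0,0]]]'
```

```text
clock: 4.62
tcp_pos: [0.5634, 0.0212, 0.2472]
tool_rot: [0.001, 0.717, -0.697, 0.001]
contact_force: [0.3, -5.0, -0.3]
opening: 0.0338
clock: 5.75
tcp_pos: [0.5698, 0.0213, 0.2472]
tool_rot: [0.003, 0.717, -0.697, -0.001]
contact_force: [-6.3, -5.9, 5.8]
opening: 0.034
```

```bash
python3 -m inch '[[[0,-1,0,0,0,0],[0,-1,0,0,0,0],[0,-1,0,0,0,0],[0,-1,0,0,0,0],[0,-1,0,0,0,0],[0,-1,0,0,0,0],[0,-1,0,0,0,0],[0,0,0,0,0,0]]]';python3 -m inch '[[[0,-1,0,0,0,0],[0,-1,0,0,0,0],[0,0,0,0,0,0],[0,0,0,0,0,0]]]'
```

```text
clock: 6.75
tcp_pos: [0.5763, 0.0215, 0.2472]
tool_rot: [0.003, 0.717, -0.697, -0.002]
contact_force: [-7.8, -5.7, 6.9]
opening: 0.0338
clock: 7.25
tcp_pos: [0.5781, 0.0216, 0.2472]
tool_rot: [0.004, 0.717, -0.697, -0.002]
contact_force: [-8.0, -5.0, 6.1]
opening: 0.0339
```

```bash
python3 -m inch '[[[0,-1,0,0,0,0],[0,-1,0,0,0,0],[0,0,0,0,0,0],[0,0,0,0,0,0]]]'; python3 - <<'E'
from h import *
t=snap('top','t1');w=snap('wrist','w3')
im=np.zeros((560,800,3),np.uint8)
im[:,:]=0
a=cv2.resize(t['image'][140:260,130:250,::-1],(480,480),interpolation=cv2.INTER_CUBIC);im[:480,:480]=a
b=cv2.resize(w['image'][140:350,200:360,::-1],(320,420),interpolation=cv2.INTER_CUBIC);im[:420,480:]=b
cv2.imwrite('pics/c1.png',im)
E
```

```text
clock: 7.75
tcp_pos: [0.5793, 0.0216, 0.2471]
tool_rot: [0.005, 0.717, -0.697, -0.003]
contact_force: [-11.9, -6.4, 8.6]
opening: 0.0337
```

View pics/c1.png

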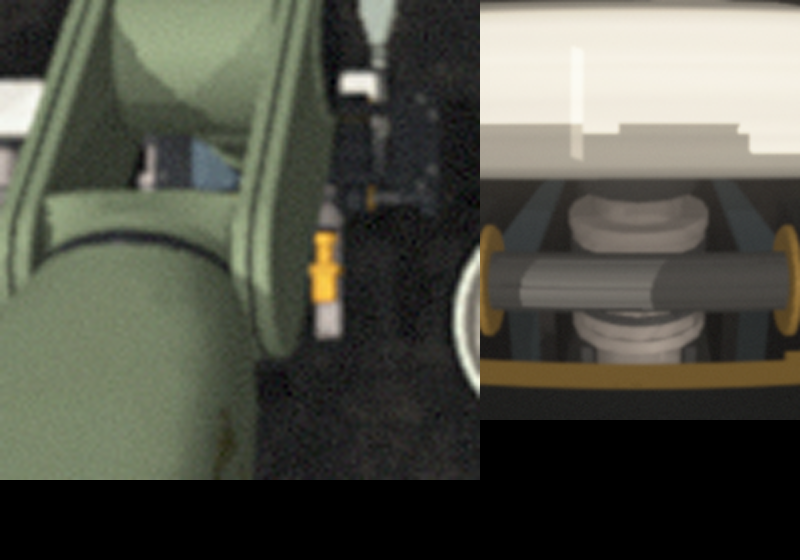

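Sleeve 3 is on its stop (the force jumped to 12 N) and plug 3 lies on the tongue at crop (325,265). Next I'll release, rise and look.

```bash
python3 -m inch '[[[0,0,0,0,0,0],[0,0,0,0,0,0],[0,0,0,0,0,0],[0,0,0,0,0,0],[0,0,-30,0,0,0],[0,0,-30,0,0,0],[0,20,-20,0,0,0],[0,30,0,0,0,0],[0,20,0,0,0,0],[0,0,0,0,0,0],[0,0,0,0,0,0]]]' 0.8 35; python3 - <<'E'
from h import *
delta([.512,.0195,.258],np.radians(-88.5))
w=snap('wrist','w4');cv2.imwrite('pics/w4b.png',cv2.resize(w['image'][100:330,150:430,::-1],(800,657),interpolation=cv2.INTER_CUBIC)[:600])
T=load('t1');print('top plug3',atz(T,130+325/4,140+265/4,.085))
E
```

```text
clock: 9.22
tcp_pos: [0.5132, 0.0207, 0.3275]
tool_rot: [-0.001, 0.717, -0.697, 0.001]
contact_force: [-0.2, 0.4, -0.2]
opening: 0.0728
t 9.22 tcp [0.5132 0.0207 0.3275] F [-0.2  0.4 -0.2] open 0.0728
tool axes
 [[ 0.028 -1.     0.002]
 [-1.    -0.028 -0.   ]
 [ 0.    -0.002 -1.   ]]
shift mm [ 1.2  1.4 69.4]
turn deg [-0.09 -0.    0.09]
top plug3 [0.51329632 0.01560356 0.085     ]
```

View pics/w4b.png

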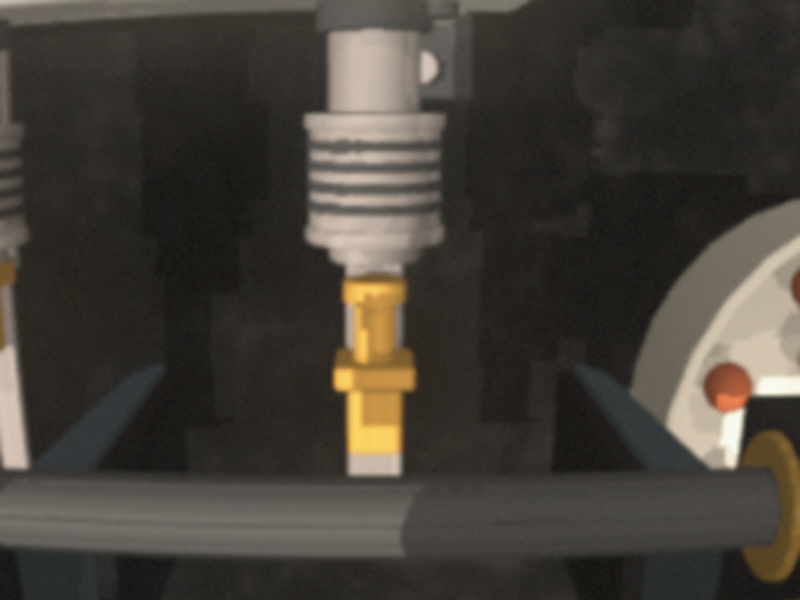

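Sleeve 3 has snapped forward and plug 3 lies level on the tongue, its flange at crop (375,368).

```bash
python3 - <<'E'
from h import *
s=load('w4');k=280/800
for n,u,v,z in[('flange top',375,360,.085),('flange bottom-front',375,388,.07),('handle end',375,455,.082),('collar',374,283,.083),('sleeve front',375,240,.09),('sleeve back',375,118,.0925)]:
    print(n,np.round(atz(s,150+u*k,100+v*k,z,True),4))
E
```

```text
flange top [0.5178 0.018  0.085 ]
flange bottom-front [0.5058 0.0176 0.07  ]
handle end [0.4913 0.0172 0.082 ]
collar [0.5369 0.0188 0.083 ]
sleeve front [0.5486 0.0189 0.09  ]
sleeve back [0.5773 0.0197 0.0925]
```

```bash
python3 -m inch '[[[1,0,20,0,0,0],[0,0,20,0,0,0],[0,0,20,0,0,0],[0,0,10,0,0,0],[0,0,0,0,0,0]]]' 0.5 20;python3 -m inch '[[[0,0,0,0,0,0],[0,0,0,0,0,0],[0,0,0,0,0,0],[0,0,0,0,0,0],[0,0,0,0,0,0]]]' 0 25; python3 -m inch '[[[0,0,-10,0,0,0],[0,0,-25,0,0,0],[0,0,-25,0,0,0],[0,0,0,0,0,0]]]'; python3 - <<'E'
from h import *
delta([.482,-.149,.3],np.radians(-88.5))
E
```

```text
clock: 9.9
tcp_pos: [0.5128, 0.0197, 0.2566]
tool_rot: [0.0, 0.717, -0.697, -0.0]
contact_force: [0.5, 0.0, 0.1]
opening: 0.0454
clock: 10.52
tcp_pos: [0.5126, 0.0196, 0.2577]
tool_rot: [-0.0, 0.717, -0.697, 0.0]
contact_force: [-0.2, 0.0, 4.2]
opening: 0.0193
clock: 11.02
tcp_pos: [0.5129, 0.0197, 0.319]
tool_rot: [-0.002, 0.717, -0.697, 0.002]
contact_force: [-0.1, 0.5, -1.3]
opening: 0.0192
t 11.03 tcp [0.5129 0.0197 0.319 ] F [-0.1  0.5 -1.3] open 0.0192
tool axes
 [[ 0.028 -1.     0.004]
 [-1.    -0.028 -0.   ]
 [ 0.    -0.004 -1.   ]]
shift mm [167.7  35.6  18.9]
turn deg [-0.25 -0.01  0.09]
```

```bash
python3 -m inch '[[[29,7,0,0,0,0],[29,7,0,0,0,0],[29,7,0,0,0,0],[29,7,0,0,0,0],[28,8,0,0,0,0],[0,0,30,0,0,0],[0,0,30,0,0,0],[0,0,25,0,0,0],[0,0,11,0,0,0],[0,0,0,0,0,0]]]'; python3 -m inch '[[[0,0,0,0,0,0],[0,0,0,0,0,0],[0,0,0,0,0,0],[0,0,-30,0,0,0],[0,0,-40,0,0,0],[0,0,-40,0,0,0],[0,0,0,0,0,0]]]' 0.4; python3 - <<'E'
from h import *
delta([.561,.1305,.34],np.radians(-88.5))
w=snap('wrist','w5')
E
```

```text
clock: 12.28
tcp_pos: [0.4801, -0.1252, 0.2204]
tool_rot: [0.001, 0.717, -0.697, -0.001]
contact_force: [0.6, 0.7, 0.1]
opening: 0.0195
clock: 13.15
tcp_pos: [0.4812, -0.1255, 0.3347]
tool_rot: [-0.002, 0.717, -0.697, 0.004]
contact_force: [0.4, 0.5, -0.3]
opening: 0.0364
t 13.15 tcp [ 0.4812 -0.1255  0.3347] F [ 0.4  0.5 -0.3] open 0.0364
tool axes
 [[ 0.028 -1.     0.008]
 [-1.    -0.028 -0.002]
 [ 0.003 -0.008 -1.   ]]
shift mm [-253.7  -87.    -5.3]
turn deg [-0.45 -0.15  0.09]
```

```bash
python3 -m inch '[[[-42,-14,-1,0,0,0],[-42,-14,-1,0,0,0],[-42,-14,-1,0,0,0],[-42,-15,-1,0,0,0],[-43,-15,-1,0,0,0],[-43,-14,0,0,0,0],[0,0,0,0,0,0],[0,0,0,0,0,0]]]' 1; python3 - <<'E'
from h import *
delta([.560,.1305,.247],np.radians(-88.5))
s=snap('wrist','w6')
im=cv2.resize(s['image'][100:330,150:430,::-1],(560,460),interpolation=cv2.INTER_CUBIC)
im2=load('w5')['image'][120:300,180:380,::-1]
o=np.zeros((460,800,3),np.uint8);o[:,:560]=im;o[:216,560:]=cv2.resize(im2,(240,216));cv2.imwrite('pics/c2.png',o)
E
```

```text
clock: 14.2
tcp_pos: [0.5588, 0.1307, 0.3349]
tool_rot: [0.001, 0.717, -0.697, -0.001]
contact_force: [-0.9, -0.2, 0.2]
opening: 0.0912
t 14.2 tcp [0.5588 0.1307 0.3349] F [-0.9 -0.2  0.2] open 0.0912
tool axes
 [[ 0.028 -1.    -0.003]
 [-1.    -0.028 -0.001]
 [ 0.001  0.003 -1.   ]]
shift mm [ 0.2 -1.4 87.9]
turn deg [ 0.17 -0.06  0.12]
```

View pics/c2.png

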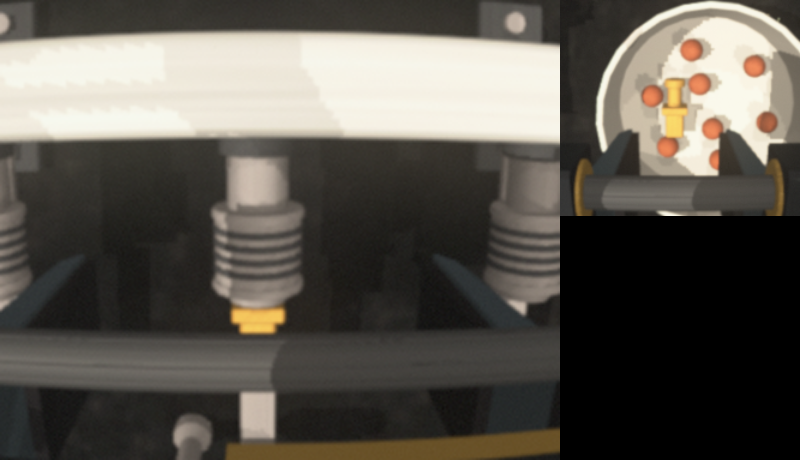

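Plug 3 lies in the dish among the beads, and sleeve 2 is centred between the open fingers.

```bash
python3 -m inch '[[[0,-1.4,20,0,0,0],[0,0,20,0,0,0],[0,0,20,0,0,0],[0,0,20,0,0,0],[0,0,8,0,0,0],[0,0,0,0,0,0]]]'; python3 -m inch '[[[0,0,0,0,0,0],[0,0,0,0,0,0],[0,0,0,0,0,0],[0,0,0,0,0,0],[0,0,0,0,0,0],[0,0,0,0,0,0]]]' 0 35
```

```text
clock: 15.0
tcp_pos: [0.5606, 0.1303, 0.248]
tool_rot: [0.0, 0.716, -0.698, -0.0]
contact_force: [0.2, -0.3, 0.2]
opening: 0.0912
clock: 15.75
tcp_pos: [0.5607, 0.131, 0.2482]
tool_rot: [0.0, 0.717, -0.697, 0.0]
contact_force: [-0.1, -10.8, -0.7]
opening: 0.0343
```

Force is in -y, so the sleeve is a touch to -y; I'll ease 1 mm and pull steadily.

```bash
python3 -m inch '[[[1,0,0,0,0,0],[0,-1,0,0,0,0],[0,-1,0,0,0,0],[0,-1,0,0,0,0],[0,-1,0,0,0,0],[0,-1,0,0,0,0],[0,-1,0,0,0,0],[0,-1,0,0,0,0],[0,-1,0,0,0,0],[0,0,0,0,0,0]]]';python3 -m inch '[[[0,-1,0,0,0,0],[0,-1,0,0,0,0],[0,-1,0,0,0,0],[0,-1,0,0,0,0],[0,-1,0,0,0,0],[0,-1,0,0,0,0],[0,-1,0,0,0,0],[0,-1,0,0,0,0],[0,-1,0,0,0,0],[0,0,0,0,0,0],[0,0,0,0,0,0]]]';python3 -m inch '[[[0,-1,0,0,0,0],[0,-1,0,0,0,0],[0,0,0,0,0,0],[0,0,0,0,0,0]]]'
```

```text
clock: 17.0
tcp_pos: [0.5673, 0.1307, 0.2482]
tool_rot: [0.002, 0.717, -0.697, -0.002]
contact_force: [-6.4, 4.5, 5.0]
opening: 0.0338
clock: 18.38
tcp_pos: [0.5757, 0.131, 0.2481]
tool_rot: [0.002, 0.717, -0.697, -0.003]
contact_force: [-8.5, 4.2, 5.3]
opening: 0.0337
clock: 18.88
tcp_pos: [0.5767, 0.131, 0.2481]
tool_rot: [0.004, 0.717, -0.697, -0.004]
contact_force: [-12.9, 3.7, 9.2]
opening: 0.0341
```

The stop is reached (12.9 N). Release, rise and move over the plug.

```bash
python3 -m inch '[[[0,0,0,0,0,0],[0,0,0,0,0,0],[0,0,0,0,0,0],[0,0,0,0,0,0],[0,0,-30,0,0,0],[0,0,-30,0,0,0],[0,20,-20,0,0,0],[0,30,0,0,0,0],[0,18,0,0,0,0],[0,0,0,0,0,0],[0,0,0,0,0,0]]]' 0.8 35; python3 - <<'E'
from h import *
delta([.510,.1295,.258],np.radians(-88.5))
s=snap('wrist','w7');cv2.imwrite('pics/w7b.png',cv2.resize(s['image'][100:330,150:430,::-1],(800,657),interpolation=cv2.INTER_CUBIC)[:600])
E
```

```text
clock: 20.25
tcp_pos: [0.5126, 0.1287, 0.3284]
tool_rot: [-0.001, 0.717, -0.697, 0.0]
contact_force: [0.0, -0.4, 0.4]
opening: 0.0728
t 20.25 tcp [0.5126 0.1287 0.3284] F [ 0.  -0.4  0.4] open 0.0728
tool axes
 [[ 0.028 -1.     0.001]
 [-1.    -0.028  0.   ]
 [-0.    -0.001 -1.   ]]
shift mm [-0.8  2.7 70.4]
turn deg [-0.08  0.    0.09]
```

View pics/w7b.png

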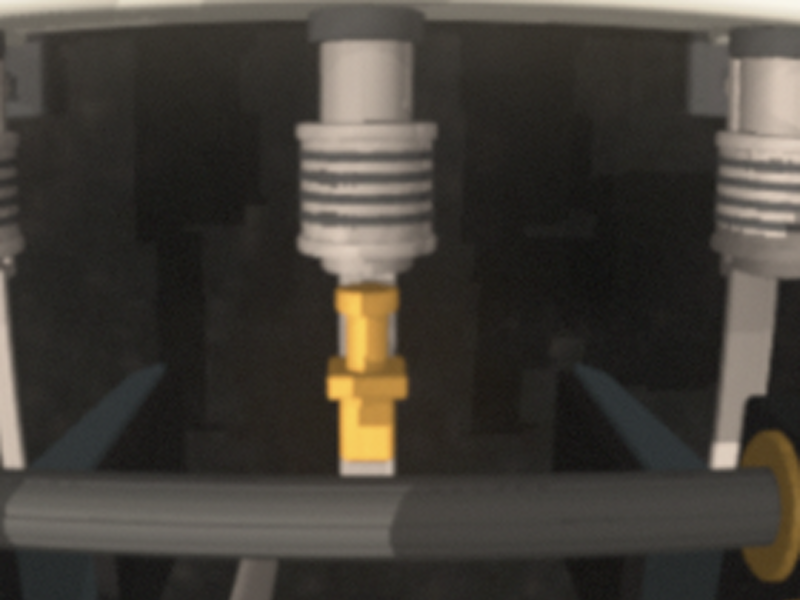

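Sleeve 2 is forward and plug 2 lies level, about 1 mm to +y as predicted.

```bash
python3 -m inch '[[[-1,2.5,20,0,0,0],[0,0,20,0,0,0],[0,0,20,0,0,0],[0,0,10,0,0,0],[0,0,0,0,0,0]]]' 0.5 20;python3 -m inch '[[[0,0,0,0,0,0],[0,0,0,0,0,0],[0,0,0,0,0,0],[0,0,0,0,0,0],[0,0,0,0,0,0]]]' 0 25; python3 -m inch '[[[0,0,-10,0,0,0],[0,0,-25,0,0,0],[0,0,-25,0,0,0],[0,0,0,0,0,0]]]'; python3 - <<'E'
from h import *
delta([.481,-.170,.319],np.radians(-88.5))
E
```

```text
clock: 20.92
tcp_pos: [0.5096, 0.1296, 0.2576]
tool_rot: [0.001, 0.717, -0.697, -0.0]
contact_force: [0.5, 0.3, -0.1]
opening: 0.0458
clock: 21.55
tcp_pos: [0.5094, 0.1296, 0.2587]
tool_rot: [-0.0, 0.717, -0.697, 0.0]
contact_force: [-1.9, -0.4, 3.0]
opening: 0.0195
clock: 22.05
tcp_pos: [0.5097, 0.1297, 0.3201]
tool_rot: [-0.002, 0.717, -0.697, 0.001]
contact_force: [-0.4, 0.2, -0.3]
opening: 0.0194
t 22.05 tcp [0.5097 0.1297 0.3201] F [-0.4  0.2 -0.3] open 0.0194
tool axes
 [[ 0.028 -1.     0.004]
 [-1.    -0.028  0.001]
 [-0.001 -0.005 -1.   ]]
shift mm [298.8  37.1   0.7]
turn deg [-0.26  0.05  0.1 ]
```

```bash
python3 -m inch '[[[38,5,0,0,0,0],[38,5,0,0,0,0],[38,5,0,0,0,0],[38,5,0,0,0,0],[38,5,0,0,0,0],[38,4,0,0,0,0],[38,4,0,0,0,0],[34,4,0,0,0,0],[0,0,0,0,0,0]]]'; python3 -m inch '[[[0,0,30,0,0,0],[0,0,30,0,0,0],[0,0,25,0,0,0],[0,0,11,0,0,0],[0,0,0,0,0,0]]]'; python3 -m inch '[[[0,0,0,0,0,0],[0,0,0,0,0,0],[0,0,0,0,0,0],[0,0,-30,0,0,0],[0,0,-40,0,0,0],[0,0,-40,0,0,0],[0,45,0,0,0,0],[0,0,0,0,0,0]]]' 0.4; python3 - <<'E'
from h import *
delta([.431,.160,.34],np.radians(-88.5))
s=snap('wrist','w8');cv2.imwrite('pics/w8b.png',cv2.resize(s['image'][60:300,100:460,::-1],(800,533),interpolation=cv2.INTER_CUBIC))
E
```

```text
clock: 23.18
tcp_pos: [0.4801, -0.1729, 0.3171]
tool_rot: [0.001, 0.716, -0.698, -0.001]
contact_force: [-0.7, 0.4, -0.6]
opening: 0.0191
clock: 23.8
tcp_pos: [0.4805, -0.1707, 0.2216]
tool_rot: [0.0, 0.717, -0.697, -0.001]
contact_force: [-0.4, -0.4, -0.6]
opening: 0.0192
clock: 24.8
tcp_pos: [0.4331, -0.1722, 0.3328]
tool_rot: [0.0, 0.716, -0.698, -0.0]
contact_force: [0.7, 0.1, -0.6]
opening: 0.0368
t 24.8 tcp [ 0.4331 -0.1722  0.3328] F [ 0.7  0.1 -0.6] open 0.0368
tool axes
 [[ 0.027 -1.    -0.001]
 [-1.    -0.027  0.   ]
 [-0.     0.001 -1.   ]]
shift mm [-332.1   -6.7   -7.2]
turn deg [0.06 0.01 0.03]
```

View pics/w8b.png

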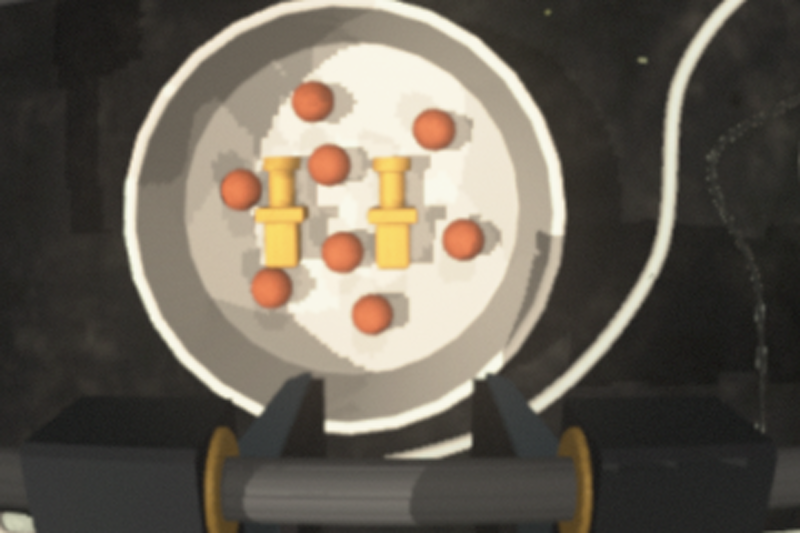

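Both plugs and all 8 beads are in the dish. There's a free spot for the foot at crop (322,290). Now to fetch the stirrer.

```bash
python3 - <<'E'
from h import *
s=load('w8');k=.45
f=lambda u,v,z:np.round(atz(s,100+u*k,60+v*k,z,True),4)
print('rim',[f(u,v,.055) for u,v in((128,210),(566,210),(347,2),(347,432))]);print('floor c',f(352,207,.005),'spot',f(322,290,.010))
print('beads',[f(u,v,.014)[:2] for u,v in((343,252),(372,313),(272,287))])
E
python3 -m inch '[[[0,0,-17,0,0,0],[-55,-1,0,0,0,0],[-55,-1,0,0,0,0],[-55,-1,0,0,0,0],[-55,-1,0,0,0,0],[-55,-1,0,0,0,0],[-40,-1,0,0,0,0],[-17,0,0,0,0,0],[0,0,0,0,0,0],[0,0,0,0,0,0]]]' 1
python3 - <<'E'
from h import *
delta([.431,.160,.274],np.radians(-88.5))
s=snap('wrist','w9');cv2.imwrite('pics/w9b.png',cv2.resize(s['image'][150:400,150:430,::-1],(672,600),interpolation=cv2.INTER_CUBIC))
E
```

```text
rim [array([ 0.485 , -0.0719,  0.055 ]), array([ 0.4877, -0.2325,  0.055 ]), array([ 0.56  , -0.1522,  0.055 ]), array([ 0.4014, -0.1548,  0.055 ])]
floor c [ 0.4832 -0.1526  0.005 ] spot [ 0.448  -0.1407  0.01  ]
beads [array([ 0.4649, -0.1498]), array([ 0.4393, -0.1623]), array([ 0.4496, -0.1198])]
clock: 26.1
tcp_pos: [0.4325, 0.1586, 0.3491]
tool_rot: [0.0, 0.717, -0.698, 0.0]
contact_force: [-0.5, 0.8, -0.3]
opening: 0.0914
t 26.1 tcp [0.4325 0.1586 0.3491] F [-0.5  0.8 -0.3] open 0.0914
tool axes
 [[ 0.027 -1.    -0.   ]
 [-1.    -0.027 -0.001]
 [ 0.001  0.    -1.   ]]
shift mm [-1.5  1.5 75.1]
turn deg [ 0.02 -0.04  0.04]
```

View pics/w9b.png

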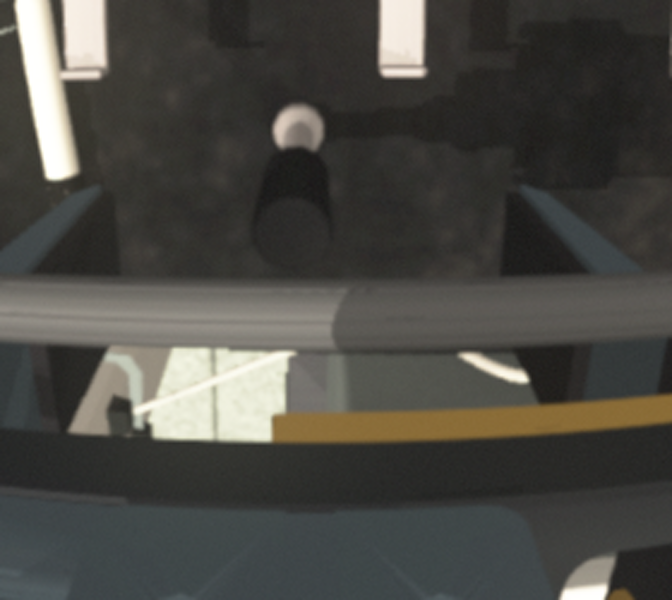

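```bash
python3 - <<'E'
from h import *
s=load('w9')
a=atz(s,150+292/2.4,150+229/2.4,.138,True);b=atz(s,150+298/2.4,150+128/2.4,.006,True);print(a,b)
delta([(a[0]+b[0])/2,(a[1]+b[1])/2,.274])
E
```

```text
[0.43303099 0.16181533 0.138     ] [0.43160226 0.16203606 0.006     ]
t 26.15 tcp [0.4325 0.1584 0.3491] F [-0.3  0.1 -0. ] open 0.0911
tool axes
 [[ 0.026 -1.    -0.   ]
 [-1.    -0.026 -0.001]
 [ 0.001  0.    -1.   ]]
shift mm [-3.5  0.1 75.1]
```

```bash
python3 -m inch '[[[-4,0,15,0,0,0],[0,0,20,0,0,0],[0,0,20,0,0,0],[0,0,20,0,0,0],[0,0,0,0,0,0]]]'; python3 -m inch '[[[0,0,0,0,0,0],[0,0,0,0,0,0],[0,0,0,0,0,0],[0,0,0,0,0,0],[0,0,0,0,0,0],[0,0,0,0,0,0],[0,0,0,0,0,0]]]' 0 45; python3 -m inch '[[[0,0,-15,0,0,0],[0,0,-30,0,0,0],[0,0,-35,0,0,0],[0,0,0,0,0,0],[0,0,0,0,0,0]]]'; python3 - <<'E'
from h import *
delta([.448,-.1407,.354])
E
```

```text
clock: 26.78
tcp_pos: [0.4319, 0.1623, 0.2732]
tool_rot: [0.002, 0.716, -0.698, -0.001]
contact_force: [0.1, -1.2, -0.0]
opening: 0.0913
clock: 27.65
tcp_pos: [0.4323, 0.1635, 0.2742]
tool_rot: [0.0, 0.717, -0.697, 0.0]
contact_force: [-1.3, 0.3, -0.4]
opening: 0.024
clock: 28.28
tcp_pos: [0.4318, 0.1633, 0.3532]
tool_rot: [0.001, 0.717, -0.697, -0.0]
contact_force: [-0.1, 0.4, -1.5]
opening: 0.0214
t 28.27 tcp [0.4318 0.1633 0.3532] F [-0.1  0.4 -1.5] open 0.0214
tool axes
 [[ 0.028 -1.    -0.002]
 [-1.    -0.028 -0.001]
 [ 0.001  0.002 -1.   ]]
shift mm [304.3  -7.8  -0.6]
```

```bash
python3 -m inch '[[[25,0,0,0,0,0],[45,-1,0,0,0,0],[45,-1,0,0,0,0],[45,-1,0,0,0,0],[45,-1,0,0,0,0],[45,-1,0,0,0,0],[35,-0.7,0,0,0,0],[20,0,0,0,0,0],[0,0,0,0,0,0],[0,0,0,0,0,0]]]'; python3 - <<'E'
from h import *
delta([.446,-.141,.280],np.radians(-88.5))
s=snap('wrist','w10');t=snap('top','t2');print(1)
o=np.zeros((560,800,3),np.uint8)
o[:500,:500]=cv2.resize(s['image'][150:360,175:385,::-1],(500,500),interpolation=cv2.INTER_CUBIC)
o[:300,500:]=cv2.resize(t['image'][160:270,230:340,::-1],(300,300),interpolation=cv2.INTER_CUBIC)
o[300:540,500:]=cv2.resize(t['image'][175:255,310:410,::-1],(300,240));cv2.imwrite('pics/c3.png',o)
E
```

```text
clock: 29.52
tcp_pos: [0.4461, -0.1407, 0.3532]
tool_rot: [0.0, 0.717, -0.697, -0.001]
contact_force: [-0.2, -0.5, -1.9]
opening: 0.0213
t 29.52 tcp [ 0.4461 -0.1407  0.3532] F [-0.2 -0.5 -1.9] open 0.0213
tool axes
 [[ 0.028 -1.    -0.002]
 [-1.    -0.028  0.001]
 [-0.001  0.002 -1.   ]]
shift mm [ 0.4 -0.  73.2]
turn deg [0.13 0.07 0.09]
1
```

View pics/c3.png

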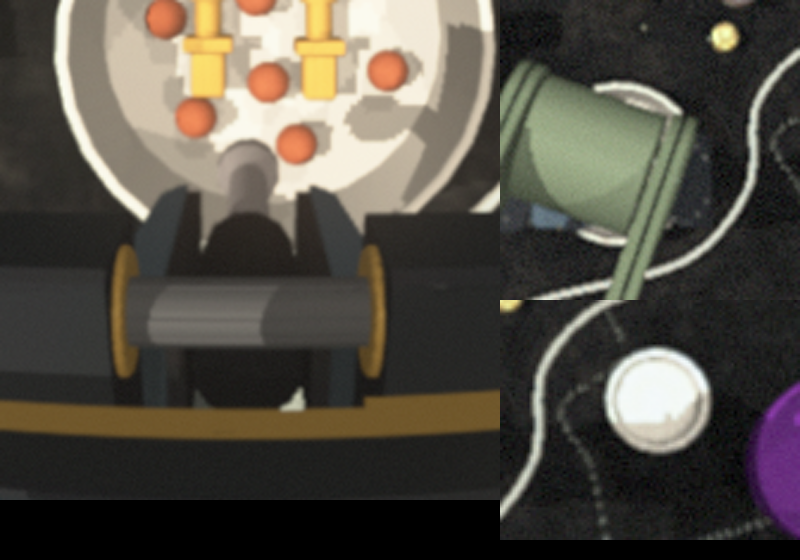

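The stirrer hangs straight, its foot at crop (249,165), above the gap between the beads. Now down.

```bash
python3 -m inch '[[[0,0,20,0,0,0],[0,0,20,0,0,0],[0,0,15,0,0,0],[0,0,8,0,0,0],[0,0,5,0,0,0],[0,0,4,0,0,0],[0,0,0,0,0,0],[0,0,0,0,0,0]]]';  python3 -m inch '[[[0,0,1,0,0,0],[0,0,1,0,0,0],[0,0,0,0,0,0],[0,0,0,0,0,0]]]'
```

```text
clock: 30.62
tcp_pos: [0.4466, -0.1413, 0.2826]
tool_rot: [-0.0, 0.717, -0.697, 0.0]
contact_force: [0.1, -0.1, -1.7]
opening: 0.0213
clock: 31.12
tcp_pos: [0.4466, -0.1413, 0.2807]
tool_rot: [-0.0, 0.717, -0.697, 0.0]
contact_force: [-0.2, 0.1, 5.8]
opening: 0.0213
```

Touched the floor. I'll ease 0.5 mm, then stir at r = 30 mm, starting with the first half round.

```bash
python3 -m inch '[[[-0.8,-6.4,-0.5,0,0,0],[-9.7,-6.5,0,0,0,0],[-6.5,-9.7,0,0,0,0],[-2.3,-11.5,0,0,0,0],[2.3,-11.5,0,0,0,0]]]'; python3 -m inch '[[[6.5,-9.7,0,0,0,0],[9.7,-6.5,0,0,0,0],[11.5,-2.3,0,0,0,0],[11.5,2.3,0,0,0,0]]]'
```

```text
clock: 31.75
tcp_pos: [0.4914, -0.1219, 0.2807]
tool_rot: [0.001, 0.717, -0.697, -0.002]
contact_force: [-5.9, 1.9, 8.2]
opening: 0.0216
clock: 32.25
tcp_pos: [0.5096, -0.1623, 0.2807]
tool_rot: [-0.001, 0.717, -0.697, 0.001]
contact_force: [1.1, 2.2, 1.5]
opening: 0.0214
```

```bash
python3 -m inch '[[[9.7,6.5,0,0,0,0],[6.5,9.7,0,0,0,0],[2.3,11.5,0,0,0,0],[-2.3,11.5,0,0,0,0]]]'; python3 -m inch '[[[-6.5,9.7,0,0,0,0],[-9.7,6.5,0,0,0,0],[-11.5,2.3,0,0,0,0],[-11.5,-2.3,0,0,0,0]]]'; python3 -c "
from h import *;delta([.481,-.151,.2815]);s=snap('wrist','w11')"
```

```text
clock: 32.75
tcp_pos: [0.4694, -0.1794, 0.2809]
tool_rot: [-0.0, 0.717, -0.697, 0.001]
contact_force: [6.7, -2.6, -1.3]
opening: 0.0215
clock: 33.25
tcp_pos: [0.4519, -0.1395, 0.2808]
tool_rot: [0.001, 0.717, -0.697, -0.001]
contact_force: [-0.8, -2.3, 2.5]
opening: 0.0214
t 33.25 tcp [ 0.4519 -0.1395  0.2808] F [-0.8 -2.3  2.5] open 0.0214
tool axes
 [[ 0.029 -1.    -0.003]
 [-1.    -0.029 -0.001]
 [ 0.001  0.003 -1.   ]]
shift mm [ 12.3 -28.7  -0.8]
```

Round one was clean: radius about 31 mm, low forces, foot on the floor. Three more rounds.

```bash
for h in 1; do python3 -m inch '[[[-9.7,-6.5,0,0,0,0],[-6.5,-9.7,0,0,0,0],[-2.3,-11.5,0,0,0,0],[2.3,-11.5,0,0,0,0],[6.5,-9.7,0,0,0,0],[9.7,-6.5,0,0,0,0],[11.5,-2.3,0,0,0,0],[11.5,2.3,0,0,0,0]]]'; python3 -m inch '[[[9.7,6.5,0,0,0,0],[6.5,9.7,0,0,0,0],[2.3,11.5,0,0,0,0],[-2.3,11.5,0,0,0,0],[-6.5,9.7,0,0,0,0],[-9.7,6.5,0,0,0,0],[-11.5,2.3,0,0,0,0],[-11.5,-2.3,0,0,0,0]]]'; done | grep -v rot; python3 -c "
from h import *;delta([.481,-.151,.2815]);s=snap('wrist','w12');cv2.imwrite('pics/w12b.png',cv2.resize(s['image'][130:370,150:430,::-1],(700,600),interpolation=cv2.INTER_CUBIC))"
```

```text
clock: 34.3
tcp_pos: [0.5093, -0.1612, 0.2803]
contact_force: [0.9, 1.7, 1.0]
opening: 0.0213
clock: 35.3
tcp_pos: [0.4527, -0.1392, 0.2808]
contact_force: [-0.4, -0.1, -1.6]
opening: 0.0213
t 35.3 tcp [ 0.4527 -0.1392  0.2808] F [-0.4 -0.1 -1.6] open 0.0213
tool axes
 [[ 0.028 -1.    -0.   ]
 [-1.    -0.028  0.   ]
 [-0.     0.    -1.   ]]
shift mm [ 12.6 -27.9  -0.7]
```

View pics/w12b.png

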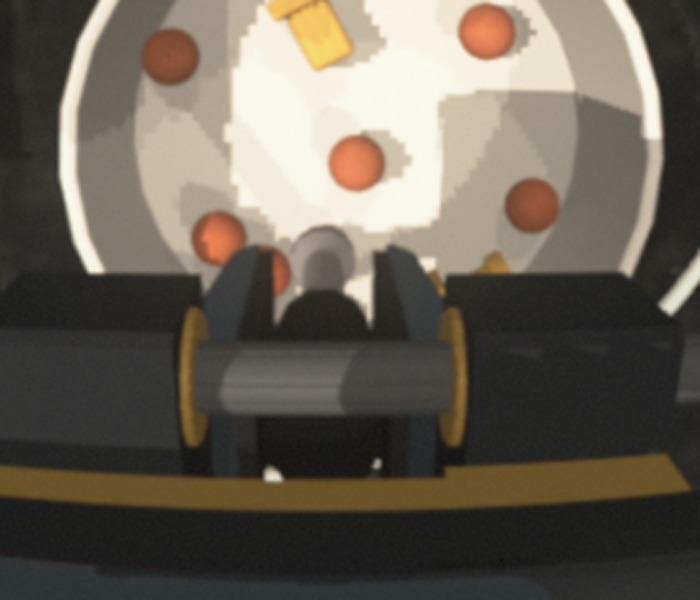

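The stirrer is upright among the beads (foot at (322,255)). Vertical force now shows only its weight, so I'll press 0.8 mm deeper and do further rounds.

```bash
python3 -m inch '[[[-9.7,-6.5,0.8,0,0,0],[-6.5,-9.7,0,0,0,0],[-2.3,-11.5,0,0,0,0],[2.3,-11.5,0,0,0,0],[6.5,-9.7,0,0,0,0],[9.7,-6.5,0,0,0,0],[11.5,-2.3,0,0,0,0],[11.5,2.3,0,0,0,0]]]'; python3 -m inch '[[[9.7,6.5,0,0,0,0],[6.5,9.7,0,0,0,0],[2.3,11.5,0,0,0,0],[-2.3,11.5,0,0,0,0],[-6.5,9.7,0,0,0,0],[-9.7,6.5,0,0,0,0],[-11.5,2.3,0,0,0,0],[-11.5,-2.3,0,0,0,0]]]'; python3 -c "
from h import *;delta(None)"
```

```text
clock: 36.35
tcp_pos: [0.5101, -0.1619, 0.2803]
tool_rot: [-0.001, 0.717, -0.697, 0.001]
contact_force: [0.3, 2.3, 4.1]
opening: 0.0212
clock: 37.35
tcp_pos: [0.4518, -0.1397, 0.2802]
tool_rot: [0.002, 0.717, -0.697, -0.0]
contact_force: [-1.5, -4.1, 8.0]
opening: 0.0216
t 37.35 tcp [ 0.4518 -0.1397  0.2802] F [-1.5 -4.1  8. ] open 0.0216
tool axes
 [[ 0.03  -1.    -0.003]
 [-1.    -0.03  -0.002]
 [ 0.002  0.003 -1.   ]]
```

```bash
 python3 -m inch '[[[-9.7,-6.5,0,0,0,0],[-6.5,-9.7,0,0,0,0],[-2.3,-11.5,0,0,0,0],[2.3,-11.5,0,0,0,0],[6.5,-9.7,0,0,0,0],[9.7,-6.5,0,0,0,0],[11.5,-2.3,0,0,0,0],[11.5,2.3,0,0,0,0]]]'; python3 -m inch '[[[9.7,6.5,0,0,0,0],[6.5,9.7,0,0,0,0],[2.3,11.5,0,0,0,0],[-2.3,11.5,0,0,0,0],[-6.5,9.7,0,0,0,0],[-9.7,6.5,0,0,0,0],[-11.5,2.3,0,0,0,0],[-11.5,-2.3,0,0,0,0]]]'; python3 -m inch '[[[-9.7,-6.5,0,0,0,0],[-6.5,-9.7,0,0,0,0],[-2.3,-11.5,0,0,0,0],[2.3,-11.5,0,0,0,0],[6.5,-9.7,0,0,0,0],[9.7,-6.5,0,0,0,0],[11.5,-2.3,0,0,0,0],[11.5,2.3,0,0,0,0],[0,0,0,0,0,0]]]'; python3 -c "
from h import *;delta(None)"
```

```text
clock: 38.35
tcp_pos: [0.508, -0.1599, 0.2796]
tool_rot: [-0.0, 0.717, -0.697, -0.003]
contact_force: [0.9, 3.9, 5.3]
opening: 0.0215
clock: 39.35
tcp_pos: [0.4533, -0.1399, 0.2805]
tool_rot: [-0.001, 0.717, -0.697, 0.002]
contact_force: [3.7, -0.1, -1.1]
opening: 0.0217
clock: 40.48
tcp_pos: [0.5084, -0.1615, 0.2799]
tool_rot: [0.0, 0.717, -0.697, -0.001]
contact_force: [0.1, 0.3, 5.5]
opening: 0.0213
t 40.48 tcp [ 0.5084 -0.1615  0.2799] F [0.1 0.3 5.5] open 0.0213
tool axes
 [[ 0.027 -1.    -0.002]
 [-1.    -0.027  0.001]
 [-0.001  0.002 -1.   ]]
```

```bash
python3 -m inch '[[[0,0,-10,0,0,0],[0,0,-20,0,0,0],[0,0,-25,0,0,0],[0,0,-25,0,0,0],[0,0,-10,0,0,0],[40,20,0,0,0,0],[40,20,0,0,0,0],[0,0,0,0,0,0],[0,0,0,0,0,0]]]'; python3 - <<'E'
from h import *
delta([.518,-.406,.37],np.radians(-88.5))
s=snap('wrist','w13');t=snap('top','t3')
o=np.zeros((600,800,3),np.uint8)
o[:420,:560]=s['image'][:,:,::-1]
o[:240,560:]=cv2.resize(t['image'][175:255,320:400,::-1],(240,240),interpolation=cv2.INTER_CUBIC)
cv2.imwrite('pics/c4.png',o)
E
```

```text
clock: 41.6
tcp_pos: [0.471, -0.2424, 0.3693]
tool_rot: [-0.0, 0.717, -0.697, -0.001]
contact_force: [0.2, 1.0, -1.0]
opening: 0.0214
t 41.6 tcp [ 0.471  -0.2424  0.3693] F [ 0.2  1.  -1. ] open 0.0214
tool axes
 [[ 0.027 -1.    -0.001]
 [-1.    -0.027  0.001]
 [-0.001  0.001 -1.   ]]
shift mm [164.8 -42.5  -1. ]
turn deg [0.07 0.07 0.07]
```

View pics/c4.png

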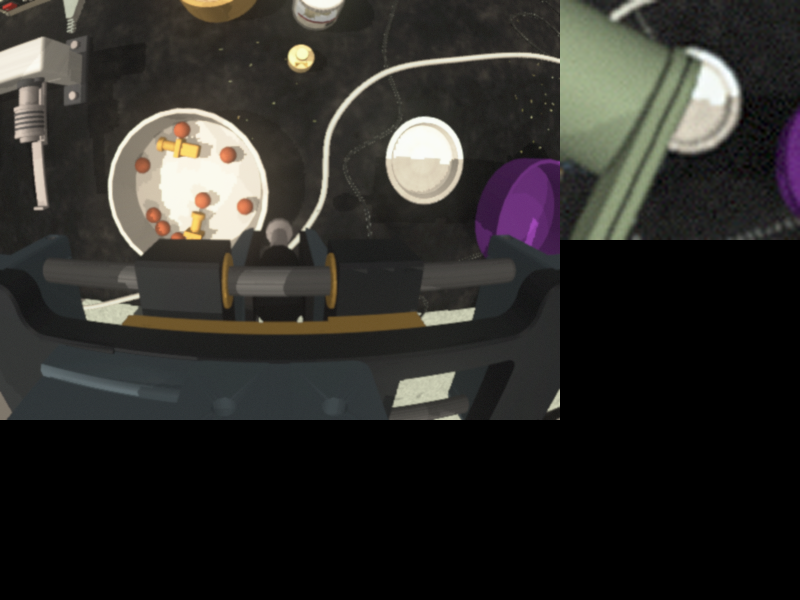

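All 8 beads and both plugs remain in the dish. The pan is at wrist pixel (424,160).

```bash
python3 - <<'E'
from h import *
s=load('w13')
q=[atz(s,u,v,.011,True) for u,v in((386,160),(463,160),(424,117),(424,203))]
for a in q:print(np.round(a,4))
c=np.array([(q[2][0]+q[3][0])/2,(q[0][1]+q[1][1])/2,.37]);print(c);delta(c)
E
```

```text
[ 0.5177 -0.3567  0.011 ]
[ 0.525  -0.4547  0.011 ]
[ 0.5684 -0.3993  0.011 ]
[ 0.4722 -0.4077  0.011 ]
[ 0.5203035  -0.40573728  0.37      ]
t 41.7 tcp [ 0.4713 -0.2419  0.3696] F [ 0.4 -0.8 -1.8] open 0.0213
tool axes
 [[ 0.029 -1.    -0.001]
 [-1.    -0.029  0.001]
 [-0.001  0.001 -1.   ]]
shift mm [165.2 -44.2  -0.6]
```

```bash
python3 -m inch '[[[40,-11,0,0,0,0],[45,-12,0,0,0,0],[45,-12,0,0,0,0],[34.5,-9,0,0,0,0],[0,0,20,0,0,0],[0,0,20,0,0,0],[0,0,20,0,0,0],[0,0,6,0,0,0],[0,0,0,0,0,0],[0,0,0,0,0,0]]]'; python3 - <<'E'
from h import *
delta([.5203,-.405,.279],np.radians(-88.5))
s=snap('wrist','w14')
cv2.imwrite('pics/w14b.png',cv2.resize(s['image'][130:370,150:430,::-1],(700,600),interpolation=cv2.INTER_CUBIC))
E
```

```text
clock: 42.95
tcp_pos: [0.5201, -0.4059, 0.305]
tool_rot: [-0.0, 0.717, -0.697, 0.001]
contact_force: [0.4, -0.1, -1.6]
opening: 0.0212
t 42.95 tcp [ 0.5201 -0.4059  0.305 ] F [ 0.4 -0.1 -1.6] open 0.0212
tool axes
 [[ 0.028 -1.     0.001]
 [-1.    -0.028 -0.001]
 [ 0.001 -0.001 -1.   ]]
shift mm [-0.9 -0.2 26. ]
turn deg [-0.08 -0.07  0.12]
```

View pics/w14b.png

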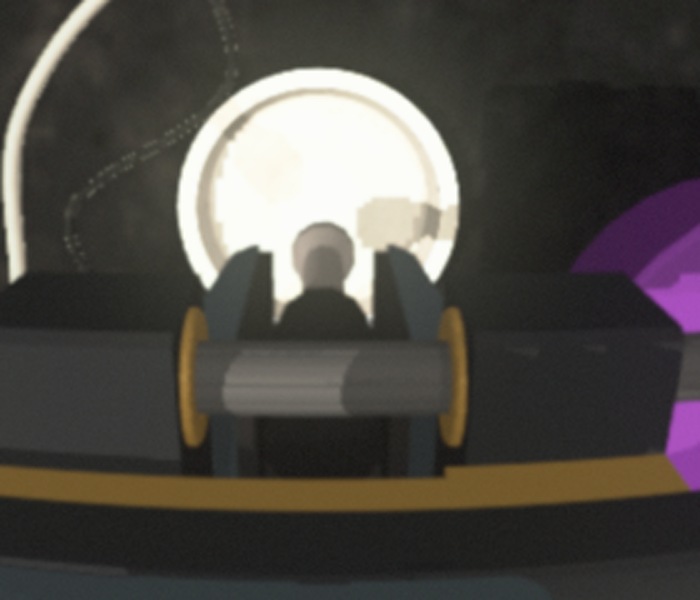

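The pan surrounds the foot (foot (322,250) seen above the floor, pan centre ~(319,209)). Lowering until contact.

```bash
python3 -m inch '[[[0,0,12,0,0,0],[0,0,7,0,0,0],[0,0,3,0,0,0],[0,0,2,0,0,0],[0,0,1,0,0,0],[0,0,0,0,0,0],[0,0,0,0,0,0]]]';python3 -m inch '[[[0,0,1,0,0,0],[0,0,0,0,0,0],[0,0,0,0,0,0]]]'
```

```text
clock: 43.88
tcp_pos: [0.5197, -0.406, 0.2792]
tool_rot: [-0.0, 0.717, -0.697, 0.0]
contact_force: [-0.4, 0.3, -0.7]
opening: 0.0211
clock: 44.25
tcp_pos: [0.5196, -0.406, 0.278]
tool_rot: [0.0, 0.717, -0.697, 0.0]
contact_force: [0.6, 0.3, -1.8]
opening: 0.0211
```

```bash
python3 -m inch '[[[0,0,1,0,0,0],[0,0,0,0,0,0],[0,0,0,0,0,0]]]' | grep -v rot;python3 -m inch '[[[0,0,0.7,0,0,0],[0,0,0,0,0,0],[0,0,0,0,0,0]]]'| grep -v rot
```

```text
clock: 44.62
tcp_pos: [0.5197, -0.406, 0.277]
contact_force: [0.6, -0.0, -1.1]
opening: 0.0216
clock: 45.0
tcp_pos: [0.5197, -0.406, 0.2768]
contact_force: [-1.0, -0.4, 4.0]
opening: 0.0215
```

Contact with the pan floor. I'll open the gripper gently, rise and look.

```bash
python3 -m inch '[[[0,0,-0.5,0,0,0],[0,0,0,0,0,0],[0,0,0,0,0,0]]]' 0.3 >/dev/null; python3 -m inch '[[[0,0,0,0,0,0],[0,0,0,0,0,0],[0,0,0,0,0,0],[0,0,0,0,0,0],[0,0,-10,0,0,0],[0,0,-25,0,0,0],[0,0,-40,0,0,0],[0,0,-40,0,0,0],[0,60,0,0,0,0],[0,60,0,0,0,0],[0,40,0,0,0,0],[0,0,0,0,0,0]]]' 0.8; python3 - <<'E'
from h import *
delta(None)
t=snap('top','t4');s=snap('scene','s4');w=snap('wrist','w15')
o=np.zeros((600,800,3),np.uint8)
o[:330,:440]=cv2.resize(w['image'][:,:,::-1],(440,330))
o[:330,440:]=cv2.resize(s['image'][150:315,200:380,::-1],(360,330))
o[330:,:]=cv2.resize(t['image'][150:258,100:420,::-1],(800,270))
cv2.imwrite('pics/c5.png',o)
E
```

```text
clock: 46.88
tcp_pos: [0.3574, -0.4103, 0.3931]
tool_rot: [0.0, 0.716, -0.698, 0.001]
contact_force: [0.5, 0.4, 0.7]
opening: 0.0726
t 46.88 tcp [ 0.3574 -0.4103  0.3931] F [0.5 0.4 0.7] open 0.0726
tool axes
 [[ 0.025 -1.     0.   ]
 [-1.    -0.025 -0.001]
 [ 0.001 -0.    -1.   ]]
```

View pics/c5.png

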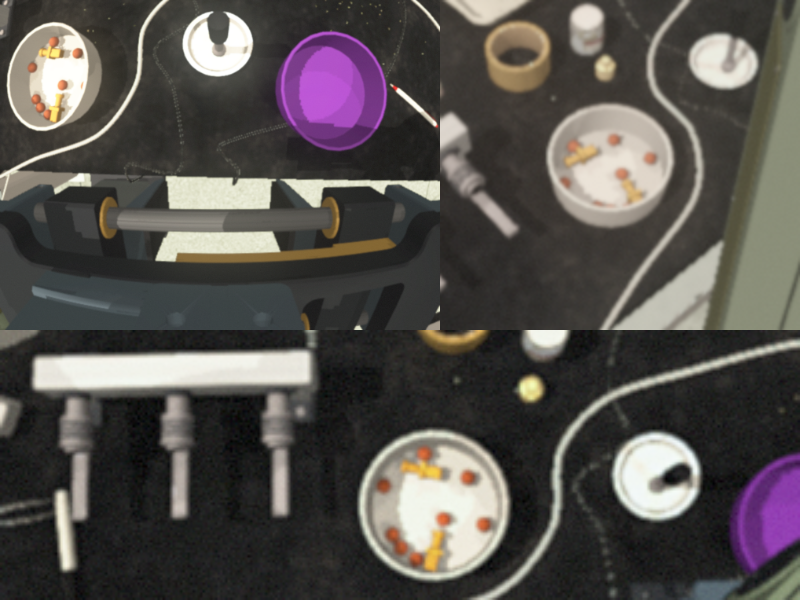

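The stirrer stands upright mid-pan (top crop (660,480)), all three sleeves are forward, and both plugs and the 8 beads are in the dish. Handing in.

```bash
python3 -c "
from bench import env;print(env.finish_job(), env.sense()['clock'])"
```

```text
the job is handed in; nothing more can be done
the job is handed in; nothing more can be done
```

The job is done and handed in at about 47 s on the robot's clock. Only couplers 2 and 3 held plugs; coupler 1 was empty and I left it alone.

- **Release:** I pulled sleeves 3 and 2 back to their stops, where the force rose to about 12–13 N. Both plugs popped out onto their tongues, and the sleeves snapped forward when I let go.
- **Stirring:** I laid both plugs in the white dish, then made about 5.5 rounds at a radius of about 31 mm with the foot at floor level. During round two the vertical force briefly showed only the stirrer's own weight, so I lowered it 0.8 mm; from then on it mostly pressed lightly.
- **Finish:** I stood the stirrer upright near the middle of the aluminium pan, released it and backed away.

**Last checks:** the final pictures show the following, and none of the checks failed:
- All three sleeves are forward.
- Both plugs and all 8 beads are in the dish.
- The stirrer is upright in the pan, and the robot is touching nothing.

One small mismatch: the stirrer's foot met the dish floor about 2 mm higher than I had calculated.

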